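# Hold the throttle body over its studs

## Task

First push both black blanking plugs on the intake manifold fully home, because they are out of reach once the throttle body is on. Then pick up the throttle body from the bench, lift it over the fuel rail and hold it level about 1 cm above the tips of the two studs, each bolt hole centred over a stud (either way round), so that a mate can slip the gasket under it. The throttle body must not touch the manifold or the rail at any time, leave the other things on the bench alone, and finish still holding the throttle body there in the gripper: do not lower it or let go.

Things in the scene. Friction and masses are not known exactly. Their poses are not given: they have to be found in the camera images.
- manifold: Fixed cast aluminium intake manifold. Origin at bench level under the middle of the plenum; z up; x along the plenum, y towards the head flange. Plenum: box 270 (x) x 100 (y) x 50 mm high, centred on the origin. On top in its middle the throttle seat with two studs (see stud_mid); at x = -95 and +95 mm, y = 0, round bosses (top at z 56 mm) with black blanking plugs.
- head_flange (a point): Middle of the top edge of the manifold's upright head flange, a plate 285 (x) x 14 (y) x 58 mm high at manifold y = 162 mm; four fat runners, top 49 mm above the bench, join it to the plenum.
- stud_mid (a point): Point midway between the tips of the two upright steel studs, 82 mm above the bench; axes as the manifold's. The studs, 8 mm thick, stand 38 mm from it along x, both ways, and rise 20 mm from the throttle seat: 102 x 54 mm, with a dark bore, its top 62 mm above the bench.
- rail_mid (a point): Middle of the upper side of the fuel rail, 125 mm above the bench: a steel tube 22 mm thick and 280 mm long along the manifold's x, at manifold y = 110 mm, standing on four black injectors. It lies between the throttle seat and the throttle body's starting place.
- plug_near (a joint): How far the blanking plug at manifold x = -95 mm is pushed in, in m: 0 fully proud, 0.010 fully home (a hard stop, head resting on the boss). It starts somewhere from 0 to 0.004, slides straight down with a friction of about 8 N and stays where it is left.
- plug_far (a joint): The same for the blanking plug at manifold x = +95 mm.
- plug_near_top (a point): Centre of the flat top of that plug's black head, 30 mm across and 6 mm thick; the top is 72 mm above the bench when fully proud and 62 mm when home. Moves with the plug.
- plug_far_top (a point): The same point of the plug at manifold x = +95 mm.
- throttle_body: Loose aluminium throttle body, about 0.45 kg, upright on the bench. Origin at the centre of its underside, z up. Base flange 102 (x) x 54 (y) x 8 mm with 12 mm bolt holes at x = -38 and +38 mm. On it an open barrel 44 mm across, up to z 58 mm; its +y and -y sides have flats 30 mm wide, 46 mm apart over both, from z 9 to 57 mm: grip there. A small spindle and disc stick out along x, up to 29 mm.
- squeeze_bottle: Bystander: white plastic bottle, 60 mm across, 150 mm tall, origin under its middle. Leave alone.
- parts_tub: Bystander: open grey plastic tub, 90 mm across, 90 mm tall, origin under its middle. Leave alone.
- magnet_square: Bystander: flat red triangular welding magnet about 110 mm across, 16 mm thick. Leave alone.

How it is judged (in metres and radians):
On the way, in this order (a step that is already met when the one before it is completed fails the run):
1. both plugs pushed fully home, the throttle body still on the bench (value of joint each of plug_near, plug_far above 0.0085 m and height (world z) of throttle_body below 0.01 m), for 0.1 s.
2. the throttle body is carried over the fuel rail (height (world z) of throttle_body above 0.125 m and y of throttle_body in the frame of manifold between 0.04 and 0.18 m and x of throttle_body in the frame of manifold between -0.2 and 0.2 m), for 0.05 s.
At the end, for the whole second after the job is handed in: Plugs at least 8.5 of 10 mm in; throttle body at rest in the fingers, underside 3 to 17 mm above the stud tips, within 6 mm of centred, long axis within 0.10 rad of the studs' line (either way round), within 0.08 rad of level, not touching the manifold (value of joint each of plug_near, plug_far above 0.0085 m and horizontal distance between throttle_body and stud_mid below 0.006 m and z of throttle_body in the frame of stud_mid between 0.003 and 0.017 m and angle between the x axis of throttle_body and the x axis of manifold, either way round below 0.1 rad and angle between throttle_body's own z axis and vertical below 0.08 rad and contact force between throttle_body and the fingers above 2 N and contact force between throttle_body and manifold below 0.05 N and linear speed of throttle_body below 0.02 m/s); the arm keeps its last pose, push and grip.
It fails at once if the throttle body touches the manifold or the fuel rail (contact force between throttle_body and manifold above 1 N).
It fails at once if the bottle is disturbed (distance of squeeze_bottle from where it was at the start of the episode above 0.03 m).
It fails at once if the tub is disturbed (distance of parts_tub from where it was at the start of the episode above 0.03 m).
It fails at once if the magnet is disturbed (distance of magnet_square from where it was at the start of the episode above 0.03 m).
It also fails if it takes over 61 s, if anything falls off the work surface, if the arm or the gripper's body presses on something with over 40 N, if the wrist force passes 120 N, or if a joint passes its speed limit or range.

## Robot

A 6-joint arm with a two-finger parallel gripper is mounted at the origin on the work surface. World frame = base frame: x ahead of the robot, y to its left, z up, the work surface at z = 0. Lengths are in mm, angles in rad, forces in N, time in s.
With the tool pointing down it reaches from about 350 to 725 mm from the base axis. Payload 6 kg.
Tool frame: the origin (TCP) lies between the finger pads; the fingertips stand 19 mm ahead of it and the grasp point (between the pads) is the TCP (arm.tip_reach is the distance from the TCP to the fingertips, in mm); z points along the fingers, y is the line along which they close (so a half turn about z gives the same grasp; the last joint's range is limited). The gripper opens to 85 mm and grips with 20 to 120 N. Pads are 22 mm wide; open, the fingers measure 114 mm over their backs; the gripper's body (76 mm by 85 mm) begins 54 mm behind the grasp point. The pads swing forward as they close: fully open they stand 13 mm farther back than shut.
Start: joints at [0.334, 0.04, 0.085, 0, -1.615, -0.334], TCP at [599.98, 0.019, 250.261] pointing down, gripper open.
Joint ranges: [-2.56, 2.56], [-1.29, 2.01], [-1.08, 1.49], [-3.29, 1.98], [-2.81, -0.18], [-2.99, 2.99]. Speed limits (rad/s): [2.57, 2.57, 3.01, 3.14, 3.14, 3.14].

## Interface

Orientations are given as a unit quaternion [x, y, z, w].
In Python, from station import monitor, vision, order, models, arm gives the robot as it stands. The module is installed in compiled form; this text tells all that it offers.
- The arm moves only by the tool servo_tool, never from a script. Its argument "increments" is a list of rows, each a list of 7 numbers: the turn, a rotation vector about the tool's x, y, z as a fraction of full scale, then the shift along the tool's x, y, z as a fraction of full scale, then the closure, from 0 (fully open) to 1 (shut). A call has 1 to 12 rows; each row shifts and turns the commanded pose from where the row before left it, along the tool's axes as they then stand; what a row does not reach is not made up. Full scale, the value 1, is 30 mm for a shift and 4 degrees for a turn. A row lasts 1/12 s, in which the tool goes at most 41.7 mm and 7.16 degrees, less where a joint would pass 70% of its speed; a pose out of reach is approached as far as the arm can. A call with a number of a shift or a turn outside -1 to 1 is refused whole. A call with a gripper value outside its range is refused whole. The fingers move at their own pace and stop on an object; "grip_force" is the grip in N (left out, the last holds). Time passes only in rows, so rows that do not move let the fingers close. It gives the time, the measured TCP pose, the force, the opening and the grip force at its end, in the units of the state.
- monitor.read_state(): the state, without advancing time (a new reading comes with each control period).
- vision.camera(name): name is "scene" or "side" or "wrist"; returns the picture (384x512x3 uint8, blue, green, red); there is no depth.
- vision.camera_model(name): a dict with "fovy" (degrees; the focal length in pixels is half the picture's height over the tangent of half this angle, whatever the lens; pixels are square), "cx", "cy" (the principal point, pixels), "rvec" (rotation vector, rad) and "tvec" (3), from world to camera coordinates, as OpenCV has them. Camera axes: x right, y down, z forward; pixel columns grow to the right and rows downward; lengths in mm; the calibration is good to about 2 mm. A picture is of the moment at which its call begins: read the wrist's pose just before it. camera_model takes no time and is no camera call; for the wrist camera it gives the pose at the moment of the call.
- order.close_job(): hands the job in; it is judged then, once.
Trained networks look in the newest picture that a camera, given by its name, has taken for a name from the list of things; names that differ only in an ending like _2 or _b are one class to them, and where a whole thing is asked for, a point or a joint stands for the part that bears it (a point fixed in the world has none). Each returns a list of dicts, best first, with "score" (0 to 1); they miss things now and then, are a little off and sometimes report something else, mostly with a low value. They report only what shows in the picture. A call takes as long as a camera call.
- models.spot_in(camera, thing): "bbox" ([left, top, right, bottom] in pixels, round what is visible of it).
- models.place_of(camera, thing): "pixel" ([column, row] in pixels: a listed point, or the origin of a listed thing).
The state is a dict: "clock": time; "qpos": joint angles; "joint_velocities": joint speeds; "tau": joint torques, N m; "position": TCP position; "tcp_rot": TCP orientation; "wrist_force": force on the tool from outside, world axes, zero at the start; "ft_torque": the same for the moment, N m; "opening": finger opening in mm; "grasp_force": force on a finger pad.
Only numpy, scipy, OpenCV 4.12 (cv2) and the standard library are available. Lean on these libraries where they do the work, as an engineer would, in place of code of your own. Each camera call takes 0.05 s, during which the arm holds its last target. There are 200 camera calls.

## Working session

There is one attempt and no reset: what is moved stays moved. The work goes in short steps, Python scripts to look and compute and a tool call to move; the robot and the scene stay as the last step left them, time stands still between calls to the robot, and variables do not carry over. Pictures are saved under pics/ and viewed, at most 10 in all, crops included, and the job is handed in when it is done.

Besides the shell and the picture viewer there is one more tool, called after "Call:" as name(argument=value, ...) on one line, values as JSON. servo_tool: Moves the arm, as the interface text tells. Shift numbers are shares of 30 mm and turn numbers shares of 4 degrees, none past 1 either way. Its arguments: {"type":"object","properties":{"increments":{"type":"array","items":{"type":"array","items":{"type":"number"}}},"grip_force":{"type":"number"}},"required":["increments"]}

```bash
mkdir -p pics; cat > h.py <<'E'
import numpy as np, cv2
from station import monitor, vision, order, models, arm
def cam(n):
    m=vision.camera_model(n); f=192/np.tan(np.radians(m["fovy"])/2)
    K=np.array([[f,0,m["cx"]],[0,f,m["cy"]],[0,0,1]]); R=cv2.Rodrigues(np.array(m["rvec"],float))[0]
    return K,R,np.array(m["tvec"],float).ravel()
def proj(c,p):
    K,R,t=c; q=K@(R@np.array(p,float)+t); return q[:2]/q[2]
def atz(c,px,z):
    K,R,t=c; d=R.T@np.linalg.inv(K)@np.array([px[0],px[1],1.]); o=-R.T@t
    return o+d*(z-o[2])/d[2]
E
python3 - <<'E'
from h import *
Z=dict(stud_mid=82,rail_mid=125,plug_near_top=70,plug_far_top=70,throttle_body=0,head_flange=58,manifold=0,squeeze_bottle=0,parts_tub=0,magnet_square=0)
ims=[]
for n in("scene","side","wrist"):
    ims.append(vision.camera(n)); c=cam(n); print(n,(-c[1].T@c[2]).round())
    for k,z in Z.items():
        if n=="wrist" and k in("squeeze_bottle","parts_tub","magnet_square"): continue
        for r in models.place_of(n,k)[:2]: print(n,k,round(r["score"],2),np.round(r["pixel"],1),atz(c,r["pixel"],z).round(1))
for n,i in zip("abc",ims): cv2.imwrite(f"pics/{n}.png",i)
cv2.imwrite("pics/ab.png",cv2.resize(np.hstack(ims[:2]),(800,300)))
print(monitor.read_state())
E
```

```text
scene [ 963. -641.  848.]
scene stud_mid 0.61 [197.7 235.5] [ 546.5 -175.9   82. ]
scene rail_mid 0.83 [220.1 201.9] [554.3 -70.2 125. ]
scene plug_near_top 0.61 [169.3 221.8] [ 438.9 -168.2   70. ]
scene plug_far_top 0.52 [224.2 252.9] [ 636.3 -181.9   70. ]
scene throttle_body 0.85 [247.3 172.1] [487.3 206.9   0. ]
scene head_flange 0.94 [229.5 206.5] [552.3 -19.5  58. ]
scene manifold 0.92 [200.9 252.9] [ 547.6 -174.4    0. ]
scene squeeze_bottle 0.91 [317.  202.6] [768.5 188.7   0. ]
scene parts_tub 0.63 [113.1 295.9] [ 426.4 -401.8    0. ]
scene magnet_square 0.52 [312.6 152.3] [651.7 439.4   0. ]
side [ -62.  717. 1220.]
side stud_mid 0.67 [305.3 180.3] [ 533.4 -187.6   82. ]
side rail_mid 0.57 [280.7 188.4] [550.6 -67.4 125. ]
side plug_near_top 0.55 [320.9 197.4] [ 447.4 -168.    70. ]
side throttle_body 0.85 [240.1 274.5] [476.9 219.4   0. ]
side head_flange 0.84 [268.8 212.6] [546.2  -1.2  58. ]
side head_flange 0.15 [302.9 180.3] [ 552.6 -200.8   58. ]
side manifold 0.89 [298.4 198.8] [ 537.2 -160.5    0. ]
side manifold 0.48 [302.2 181.5] [ 581.3 -239.8    0. ]
side squee
[... 544 characters left out ...]
 1.5, 'qpos': array([ 3.33731200e-01,  4.01980382e-02,  8.48248292e-02,  2.49359789e-05,
       -1.61550520e+00, -3.33681851e-01]), 'joint_velocities': array([-0.00092922, -0.00242762, -0.0015415 , -0.00073233,  0.00115805,
        0.00068217]), 'tau': array([ 9.23357629e-05, -3.67917824e+01,  3.47447276e+01,  6.93356931e+00,
       -9.29264934e-04, -3.02491821e-05]), 'position': array([5.99987608e+02, 3.19189050e-02, 2.50280890e+02]), 'tcp_rot': array([ 7.07123834e-01, -7.07089726e-01, -6.70732146e-06,  4.23612828e-05]), 'wrist_force': array([-0.04262195, -0.3293823 ,  0.64923882]), 'ft_torque': array([-0.05534736, -0.05263809, -0.01884543]), 'grasp_force': 0.0, 'opening': 85.5546256805764}
```

View pics/ab.png

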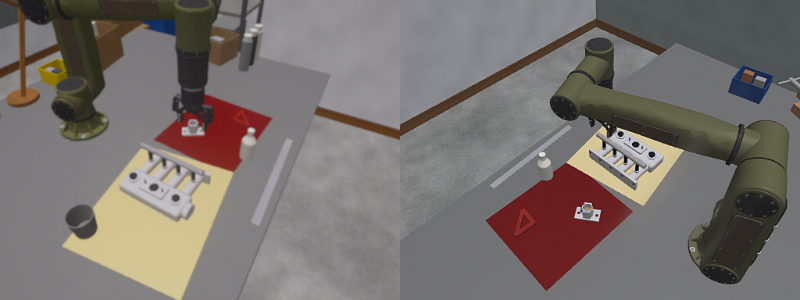

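View pics/c.png

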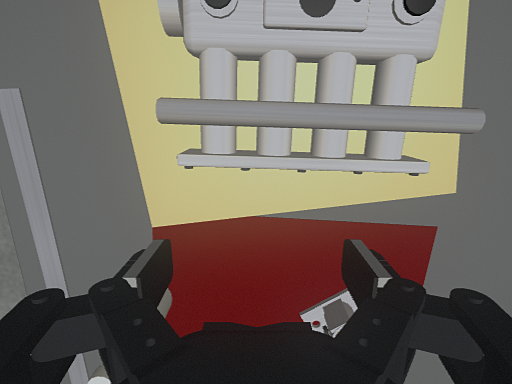

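Call:
servo_tool(increments=[[0,0,0,0.85,0.46,0,1],[0,0,0,0.85,0.46,0,1],[0,0,0,0.85,0.46,0,1],[0,0,0,0.85,0.46,0,1],[0,0,0,0,0,0,1],[0,0,0,0,0,0,1],[0,0,0,0,0,0,1]])

```text
clock: 2.08
position: [544.8, -101.9, 250.3]
tcp_rot: [-0.707, 0.707, 0.0, 0.0]
wrist_force: [-0.7, 0.6, 0.1]
opening: 0.5
grasp_force: 0.0
```

```bash
python3 - <<'E'
from h import *
Z=dict(stud_mid=82,rail_mid=125,plug_near_top=70,plug_far_top=70,head_flange=58)
i=vision.camera("wrist"); c=cam("wrist"); cv2.imwrite("pics/d.png",i)
for k,z in Z.items():
    for r in models.place_of("wrist",k)[:2]: print(k,round(r["score"],2),np.round(r["pixel"],1),atz(c,r["pixel"],z).round(1))
s=monitor.read_state();print(s["position"],s["opening"],s["clock"])
E
```

```text
stud_mid 0.67 [259.2 108.5] [ 542.  -176.1   82. ]
rail_mid 0.78 [258.4 226.8] [542.7 -69.2 125. ]
plug_near_top 0.9 [354.8 112.1] [ 444. -173.   70.]
plug_far_top 0.88 [166.5 106. ] [ 636.4 -178.7   70. ]
head_flange 0.82 [252.7 250. ] [549.1 -11.7  58. ]
[ 545.03190328 -101.40204974  249.99949056] 0.21101027820470913 2.3833
```

View pics/d.png

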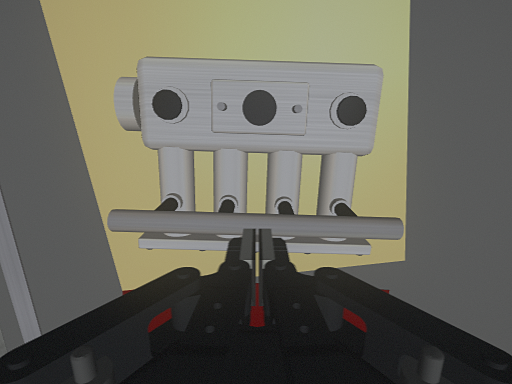

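```bash
cat >> h.py <<'E'
def blobs(im,roi,lo,hi,inv=True):
    x0,y0,x1,y1=roi; g=cv2.cvtColor(im,cv2.COLOR_BGR2GRAY)[y0:y1,x0:x1]
    n,l,s,ce=cv2.connectedComponentsWithStats((g<95).astype(np.uint8))
    return [(ce[k]+[x0,y0],s[k]) for k in range(1,n) if lo<s[k][4]<hi]
E
python3 - <<'E'
from h import *
i=cv2.imread("pics/d.png"); c=cam("wrist")
for p,s in blobs(i,(120,60,400,150),200,2000): print(p.round(1),s,atz(c,p,70).round(1),atz(c,p,62).round(1))
for p in((222,106),(297,109),(259.5,107.5)): print(atz(c,p,82).round(1))
cv2.imwrite("pics/e.png",cv2.resize(i[70:140,140:380],None,fx=3,fy=3,interpolation=cv2.INTER_CUBIC))
E
```

```text
[136.4 103.8] [ 13  21   8  48 206] [ 666.8 -180.6   70. ] [ 670.1 -180.9   62. ]
[166.7 104.3] [ 32  30  30  30 708] [ 636.  -180.2   70. ] [ 638.4 -180.4   62. ]
[259.1 107.3] [123  30  34  36 944] [ 542.1 -177.4   70. ] [ 542.  -177.6   62. ]
[351.1 110.3] [217  36  30  30 696] [ 447.9 -174.7   70. ] [ 445.4 -174.8   62. ]
[ 578.5 -178.3   82. ]
[ 505.  -175.7   82. ]
[ 541.8 -177.    82. ]
```

View pics/e.png

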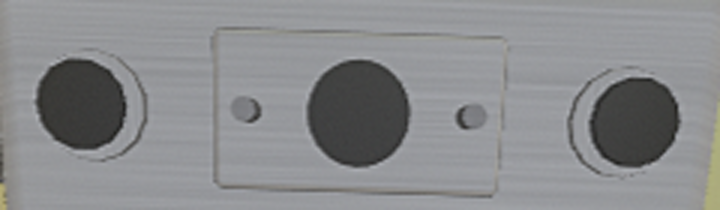

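Call:
servo_tool(increments=[[0,0,0,0.65,-0.76,0,1],[0,0,0,0.65,-0.76,0,1],[0,0,0,0.65,-0.76,0.3,1],[0,0,0,0.66,-0.77,0.7,1],[0,0,0,0,0,1,1],[0,0,0,0,0,1,1],[0,0,0,0,0,1,1],[0,0,0,0,0,1,1],[0,0,0,0,0,0.13,1],[0,0,0,0,0,0,1]])

```text
clock: 3.22
position: [635.3, -180.0, 94.3]
tcp_rot: [0.707, -0.707, -0.002, 0.002]
wrist_force: [-0.4, 0.8, 0.3]
opening: 0.3
grasp_force: 0.0
```

Call:
servo_tool(increments=[[0,0,0,0,0,0.13,1],[0,0,0,0,0,0.13,1],[0,0,0,0,0,0.1,1],[0,0,0,0,0,0.07,1],[0,0,0,0,0,0,1],[0,0,0,0,0,0,1]])

```text
clock: 3.72
position: [637.4, -180.3, 86.0]
tcp_rot: [0.707, -0.707, 0.002, -0.001]
wrist_force: [-0.6, 1.4, 6.7]
opening: -0.2
grasp_force: 2.8
```

Call:
servo_tool(increments=[[0,0,0,0,0,0.1,1],[0,0,0,0,0,0.1,1],[0,0,0,0,0,0,1],[0,0,0,0,0,0,1]])

```text
clock: 4.05
position: [637.4, -180.3, 81.1]
tcp_rot: [0.707, -0.707, 0.002, -0.001]
wrist_force: [-2.2, 2.7, 10.9]
opening: 0.0
grasp_force: 4.9
```

Call:
servo_tool(increments=[[0,0,0,0,0,0.1,1],[0,0,0,0,0,0,1],[0,0,0,0,0,0,1]])

```text
clock: 4.3
position: [637.5, -180.4, 80.9]
tcp_rot: [0.708, -0.707, 0.002, -0.001]
wrist_force: [-8.5, 6.3, 20.5]
opening: -0.2
grasp_force: 10.5
```

Call:
servo_tool(increments=[[0,0,0,0,0,-1,1],[0,0,0,0,0,-1,1],[0,0,0,0,0.9,0,1],[0,0,0,-0.03,0.9,0,1],[0,0,0,-0.03,0.9,0,1],[0,0,0,-0.03,0.9,0,1],[0,0,0,-0.03,0.9,0,1],[0,0,0,-0.03,0.9,0,1],[0,0,0,-0.03,0.9,0,1],[0,0,0,0,0,0.6,1],[0,0,0,0,0,0.6,1],[0,0,0,0,0,0,1]])

```text
clock: 5.3
position: [445.4, -174.4, 95.9]
tcp_rot: [-0.707, 0.707, 0.002, -0.001]
wrist_force: [-1.3, 0.3, -0.8]
opening: -0.3
grasp_force: 0.0
```

Call:
servo_tool(increments=[[0,0,0,0,0,0.15,1],[0,0,0,0,0,0.15,1],[0,0,0,0,0,0.1,1],[0,0,0,0,0,0.1,1],[0,0,0,0,0,0.1,1],[0,0,0,0,0,0.1,1],[0,0,0,0,0,0,1],[0,0,0,0,0,0,1]])

```text
clock: 5.97
position: [448.1, -175.1, 81.0]
tcp_rot: [0.707, -0.707, 0.001, -0.0]
wrist_force: [-7.9, 4.6, 16.3]
opening: -0.1
grasp_force: 8.1
```

Call:
servo_tool(increments=[[0,0,0,0,0,0.1,1],[0,0,0,0,0,0,1],[0,0,0,0,0,0,1]])

```text
clock: 6.22
position: [448.2, -175.2, 80.8]
tcp_rot: [0.708, -0.707, 0.002, -0.0]
wrist_force: [-16.8, 10.4, 32.3]
opening: 0.2
grasp_force: 16.0
```

Call:
servo_tool(increments=[[0,0,0,0,0,-1,1],[0,0,0,0,0,-1,1],[0,0,0,0,0,-1,1],[0,0,0,0,0,-1,1],[0,0,0,0,0,-1,1],[0,0,0,-0.5,0,-1,1],[0,0,0,-0.96,-0.06,-0.5,0],[0,0,0,-0.96,-0.06,0,0],[0,0,0,-0.96,-0.06,0,0],[0,0,0,-0.96,-0.06,0,0],[0,0,0,-0.96,-0.06,0,0],[0,0,0,-0.96,-0.06,0,0]])

```text
clock: 7.22
position: [458.2, 14.4, 270.1]
tcp_rot: [-0.707, 0.707, -0.0, 0.0]
wrist_force: [0.7, 0.1, 0.0]
opening: 71.9
grasp_force: 0.0
```

Call:
servo_tool(increments=[[0,0,0,-0.96,-0.06,0,0],[0,0,0,-0.96,-0.06,0,0],[0,0,0,-0.96,-0.06,0,0],[0,0,0,-0.96,-0.06,0,0],[0,0,0,-0.96,-0.06,0,0],[0,0,0,-0.96,-0.06,0,0],[0,0,0,-0.96,-0.06,0,0],[0,0,0,-0.96,-0.06,0,0],[0,0,0,-0.4,-0.06,0,0],[0,0,0,0,0,0,0],[0,0,0,0,0,0,0],[0,0,0,0,0,0,0]])

```text
clock: 8.22
position: [474.5, 254.7, 269.8]
tcp_rot: [-0.707, 0.707, -0.0, 0.0]
wrist_force: [0.8, 0.3, -0.2]
opening: 85.5
grasp_force: 0.0
```

```bash
python3 - <<'E'
from h import *
i=vision.camera("wrist"); c=cam("wrist"); cv2.imwrite("pics/f.png",i)
for k in("throttle_body",):
    for r in models.place_of("wrist",k)[:2]: print(k,round(r["score"],2),np.round(r["pixel"],1),atz(c,r["pixel"],0).round(1))
s=monitor.read_state();print(s["position"],s["opening"],s["clock"])
E
```

```text
throttle_body 0.96 [256.7 140.8] [474.1 220.    0. ]
[474.49657083 254.43787911 270.01275532] 85.27065117268185 8.3167
```

View pics/f.png

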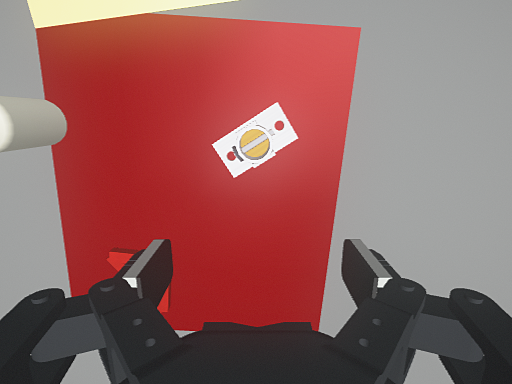

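```bash
python3 - <<'E'
from h import *
i=cv2.imread("pics/f.png"); c=cam("wrist")
h=np.array([atz(c,p,8)[:2] for p in((279.3,125.5),(231.3,156.5))]);d=h[0]-h[1]
print("holes",h.mean(0),np.hypot(*d),np.degrees(np.arctan2(d[1],d[0])))
k=np.array([atz(c,p,8)[:2] for p in((212,146),(279,102),(299,135),(234,178))]);
print("corners",k.mean(0),[ (round(np.hypot(*v),1),round(np.degrees(np.arctan2(v[1],v[0])),1)) for v in np.roll(k,-1,0)-k])
m=((i[...,2].astype(int)-i[...,1]<70)*255).astype(np.uint8); m[:, :190]=0;m[:,320:]=0;m[:80]=0;m[200:]=0
ct=max(cv2.findContours(m,0,2)[0],key=cv2.contourArea)
w=np.array([atz(c,p[0],8)[:2] for p in ct],np.float32); print(cv2.minAreaRect(w))
E
```

```text
holes [476.47361389 219.8133335 ] 76.09261112972405 -147.5104653835432
corners [475.75871779 219.43673546] [(np.float64(105.0), np.float64(-147.6)), (np.float64(49.9), np.float64(123.3)), (np.float64(105.3), np.float64(33.7)), (np.float64(52.4), np.float64(-56.9))]
((476.37530517578125, 220.43386840820312), (103.04277038574219, 57.754127502441406), 32.24491500854492)
```

Call:
servo_tool(increments=[[0,0,1,0.575,-0.03,0,0],[0,0,0,0.575,-0.03,0,0],[0,0,1,0,0,0.5,0],[0,0,1,0,0,0.5,0],[0,0,1,0,0,0.5,0],[0,0,1,0,0,0.5,0],[0,0,1,0,0,0.5,0],[0,0,1,0,0,0.5,0],[0,0,1,0,0,0.5,0],[0,0,1,0,0,0.5,0]])

```text
clock: 9.15
position: [475.0, 219.5, 149.3]
tcp_rot: [-0.453, 0.892, 0.0, 0.0]
wrist_force: [-0.1, -0.6, 0.2]
opening: 85.5
grasp_force: 0.0
```

Call:
servo_tool(increments=[[0,0,1,0,0,0,0],[0,0,1,0,0,0,0],[0,0,1,0,0,0,0],[0,0,1,0,0,0,0],[0,0,1,0,0,0,0],[0,0,0.37,0,0,0,0],[0,0,0,0,0,0,0],[0,0,0,0,0,0,0],[0,0,0,0,0,0,0]])

```text
clock: 9.9
position: [475.0, 220.2, 149.8]
tcp_rot: [-0.28, 0.96, 0.0, 0.0]
wrist_force: [0.4, 0.4, -0.1]
opening: 85.5
grasp_force: 0.0
```

```bash
python3 - <<'E'
from h import *
from scipy.spatial.transform import Rotation as Ro
i=vision.camera("wrist"); c=cam("wrist"); cv2.imwrite("pics/g.png",i)
s=monitor.read_state();print(s["position"],s["clock"],Ro.from_quat(s["tcp_rot"]).as_matrix().round(3),s["qpos"].round(2))
print([proj(c,(476.2+dx,220+dy,0)).round() for dx,dy in((0,0),(32,20.5),(-32,-20.5))])
E
```

```text
[474.94247002 220.32858871 149.69127229] 9.95 [[-0.843 -0.538  0.   ]
 [-0.538  0.843  0.   ]
 [-0.     0.    -1.   ]] [ 0.82 -0.15 -0.28 -0.   -1.44 -1.82]
[array([256., 188.]), array([256., 224.]), array([256., 149.])]
```

View pics/g.png

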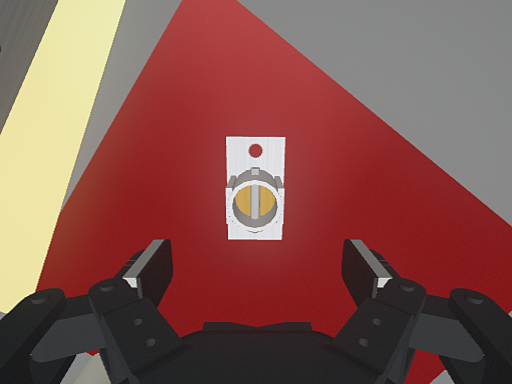

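```bash
python3 - <<'E'
from h import *
from scipy.spatial.transform import Rotation as Ro
c=cam("wrist");s=monitor.read_state();R=Ro.from_quat(s["tcp_rot"]).as_matrix()
for p in((255,137,8),(255,239,8),(255.5,151,8),(256,168,57),(255,230,57),(226.5,137,8),(284.5,137,8),(228,238,8),(282.5,238,8)):
    print(p,(R.T@(atz(c,p[:2],p[2])-s["position"])).round(1))
E
```

```text
(255, 137, 8) [ 49.4  -1.6 141.7]
(255, 239, 8) [-52.   -1.6 141.7]
(255.5, 151, 8) [ 36.6  -1.1 141.7]
(256, 168, 57) [29.6 -0.6 92.7]
(255, 230, 57) [-21.7  -1.4  92.7]
(226.5, 137, 8) [ 49.4 -27.7 141.7]
(284.5, 137, 8) [ 49.4  25.4 141.7]
(228, 238, 8) [-50.9 -28.9 141.7]
(282.5, 238, 8) [-50.9  26.2 141.7]
```

Call:
servo_tool(increments=[[0,0,0,-0.04,-0.04,0.8,0],[0,0,0,0,0,0.8,0],[0,0,0,0,0,0.8,0],[0,0,0,0,0,0.8,0],[0,0,0,0,0,0.4,0],[0,0,0,0,0,0.23,0],[0,0,0,0,0,0,0],[0,0,0,0,0,0,0]])

```text
clock: 10.62
position: [477.1, 220.7, 35.7]
tcp_rot: [-0.28, 0.96, -0.0, 0.001]
wrist_force: [0.0, 0.1, 1.6]
opening: 85.5
grasp_force: 0.0
```

Call:
servo_tool(increments=[[0,0,0,0,0,0,1],[0,0,0,0,0,0,1],[0,0,0,0,0,0,1],[0,0,0,0,0,0,1],[0,0,0,0,0,0,1],[0,0,0,0,0,0,1],[0,0,0,0,0,0,1]], grip_force=50)

```text
clock: 11.2
position: [477.1, 220.8, 35.8]
tcp_rot: [-0.28, 0.96, 0.0, 0.001]
wrist_force: [-0.4, 0.6, 5.1]
opening: 45.5
grasp_force: 53.6
```

Call:
servo_tool(increments=[[0,0,0,0,0,-0.2,1],[0,0,0,0,0,-0.5,1],[0,0,0,0,0,-0.7,1],[0,0,0,0,0,-0.8,1],[0,0,0,0,0,-0.8,1],[0,0,0,0,0,-0.8,1],[0,0,0,0,0,-0.8,1],[0,0,0,0,0,-0.7,1],[0,0,0,0,0,-0.4,1],[0,0,0,0,0,0,1],[0,0,0,0,0,0,1]])

```text
clock: 12.12
position: [476.1, 220.6, 204.5]
tcp_rot: [-0.28, 0.96, 0.0, -0.001]
wrist_force: [-0.5, -0.7, -5.5]
opening: 45.4
grasp_force: 52.7
```

```bash
python3 - <<'E'
from h import *
i=vision.camera("wrist"); cv2.imwrite("pics/k.png",i)
print(monitor.read_state()["wrist_force"])
E
```

```text
[-0.52125877  0.72575219 -3.99135351]
```

View pics/k.png

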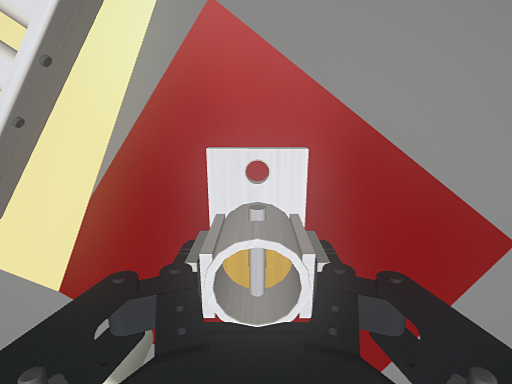

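```bash
python3 - <<'E'
from h import *
from scipy.spatial.transform import Rotation as Ro
c=cam("wrist");s=monitor.read_state();R=Ro.from_quat(s["tcp_rot"]).as_matrix();P=s["position"]
print(P)
for p in((206.5,148),(307.5,148),(257.3,171.5)):
  for d in (25,28,31): print(p,d,(R.T@(atz(c,p,P[2]-d)-P)).round(1))
E
```

```text
[475.77859229 220.34241631 203.43101741]
(206.5, 148) 25 [ 52.3 -26.1  25.1]
(206.5, 148) 28 [ 52.  -26.7  28.1]
(206.5, 148) 31 [ 51.7 -27.2  31.1]
(307.5, 148) 25 [52.4 26.3 25.2]
(307.5, 148) 28 [52.  26.8 28.2]
(307.5, 148) 31 [51.7 27.3 31.2]
(257.3, 171.5) 25 [40.   0.2 25.1]
(257.3, 171.5) 28 [39.4  0.2 28.1]
(257.3, 171.5) 31 [38.8  0.2 31.1]
```

Call:
servo_tool(increments=[[0,0,0.95,0,0,0,1],[0,0,0.95,0,0,0,1],[0,0,0.95,0,0,0,1],[0,0,0.95,0,0,0,1],[0,0,0.95,0,0,0,1],[0,0,0.95,0,0,0,1],[0,0,0.95,0,0,0,1],[0,0,0.95,0,0,0,1],[0,0,0.95,0,0,0,1],[0,0,0,0,0,0,1],[0,0,0,0,0,0,1]])

```text
clock: 13.08
position: [476.0, 220.2, 203.7]
tcp_rot: [0.014, 1.0, -0.001, -0.001]
wrist_force: [-0.5, -0.0, -4.6]
opening: 45.3
grasp_force: 52.6
```

Call:
servo_tool(increments=[[0,0,0,-0.08,-0.4,0,1],[0,0,0,-0.165,-0.82,0,1],[0,0,0,-0.165,-0.82,0,1],[0,0,0,-0.165,-0.82,0,1],[0,0,0,-0.165,-0.82,0,1],[0,0,0,-0.165,-0.82,0,1],[0,0,0,-0.165,-0.82,0,1],[0,0,0,-0.165,-0.82,0,1],[0,0,0,-0.165,-0.82,0,1]])

```text
clock: 13.83
position: [512.1, 8.7, 205.1]
tcp_rot: [0.014, 1.0, -0.0, -0.0]
wrist_force: [-0.2, -0.6, -4.0]
opening: 45.5
grasp_force: 52.7
```

Call:
servo_tool(increments=[[0,0,0,-0.165,-0.82,0,1],[0,0,0,-0.165,-0.82,0,1],[0,0,0,-0.165,-0.82,0,1],[0,0,0,-0.165,-0.82,0,1],[0,0,0,-0.165,-0.82,0,1],[0,0,0,-0.165,-0.82,0,1],[0,0,0,-0.165,-0.82,0,1],[0,0,0,-0.08,-0.42,0,1],[0,0,0,0,0,0,1],[0,0,0,0,0,0,1],[0,0,0,0,0,0,1]])

```text
clock: 14.75
position: [543.8, -175.0, 205.2]
tcp_rot: [0.014, 1.0, 0.0, -0.0]
wrist_force: [0.2, 0.2, -3.5]
opening: 45.3
grasp_force: 52.8
```

```bash
python3 - <<'E'
from h import *
from scipy.spatial.transform import Rotation as Ro
i=vision.camera("wrist"); cv2.imwrite("pics/m.png",i);c=cam("wrist")
s=monitor.read_state();R=Ro.from_quat(s["tcp_rot"]).as_matrix();print(s["position"],R.round(3),s["clock"],s["qpos"].round(2))
for p in((446.9,-174.2,62),(503.8,-175.9,82)): print(proj(c,p).round(1))
for n in ("scene","wrist"):
  vision.camera(n)
  for k,z in(("stud_mid",82),("throttle_body",s["position"][2]-36),("plug_near_top",62)):
    print(n,k,[(round(r["score"],2),np.round(r["pixel"],1),atz(cam(n),r["pixel"],z).round(1)) for r in models.place_of(n,k)[:1]])
E
```

```text
[ 543.8716417  -174.66358947  205.40533962] [[-1.     0.028 -0.   ]
 [ 0.028  1.     0.   ]
 [ 0.     0.    -1.   ]] 14.8 [ 0.04 -0.04 -0.07 -0.   -1.53 -1.64]
[254.6  81.6]
[254.4 149.5]
scene stud_mid [(0.81, array([195. , 234.7]), array([ 538.3, -177.3,   82. ]))]
scene throttle_body [(0.66, array([192.9, 212.2]), array([ 538.3, -172.1,  169.4]))]
scene plug_near_top [(0.49, array([169.6, 225.8]), array([ 443.9, -175. ,   62. ]))]
wrist stud_mid [(0.56, array([255.2, 191.5]), array([ 541.6, -176.5,   82. ]))]
wrist throttle_body [(0.71, array([258.5, 232.1]), array([ 543.7, -174.3,  169.4]))]
wrist plug_near_top [(0.87, array([256.3,  83.8]), array([ 449. , -173.1,   62. ]))]
```

View pics/m.png

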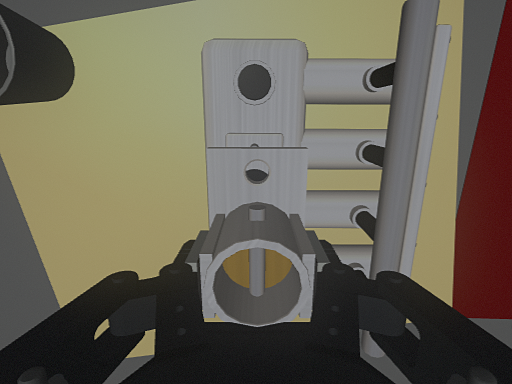

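Call:
servo_tool(increments=[[0,0,0,0.03,-0.08,0.3,1],[0,0,0,0,0,0.4,1],[0,0,0,0,0,0.4,1],[0,0,0,0,0,0.4,1],[0,0,0,0,0,0.3,1],[0,0,0,0,0,0.2,1],[0,0,0,0,0,0,1],[0,0,0,0,0,0,1],[0,0,0,0,0,0,1]])

```text
clock: 15.95
position: [543.4, -177.8, 146.4]
tcp_rot: [0.015, 1.0, -0.0, 0.001]
wrist_force: [-0.2, 0.4, -3.1]
opening: 45.5
grasp_force: 52.8
```

```bash
python3 - <<'E'
from h import *
from scipy.spatial.transform import Rotation as Ro
i=vision.camera("wrist"); cv2.imwrite("pics/n.png",i);c=cam("wrist")
s=monitor.read_state();R=Ro.from_quat(s["tcp_rot"]).as_matrix();P=s["position"];print(P,R.round(3),s["clock"])
x=blobs(i,(200,0,310,145),300,5000)
for p,st in x: print(p.round(1),st,atz(c,p,62).round(1))
for p in((446.9,-174.2,62),(503.8,-175.9,82)): print(proj(c,p).round(1))
cv2.imwrite("pics/n2.png",cv2.resize(i[0:220,160:360],None,fx=2.7,fy=2.7,interpolation=cv2.INTER_CUBIC))
E
```

```text
[ 543.47704133 -177.79311552  146.50505977] [[-1.     0.029  0.001]
 [ 0.029  1.    -0.   ]
 [-0.001 -0.    -1.   ]] 16.0
[257.4  71.9] [  36   48   43   48 1601] [ 446.8 -175.1   62. ]
[258.6  71.9]
[258.5 160.2]
```

View pics/n2.png

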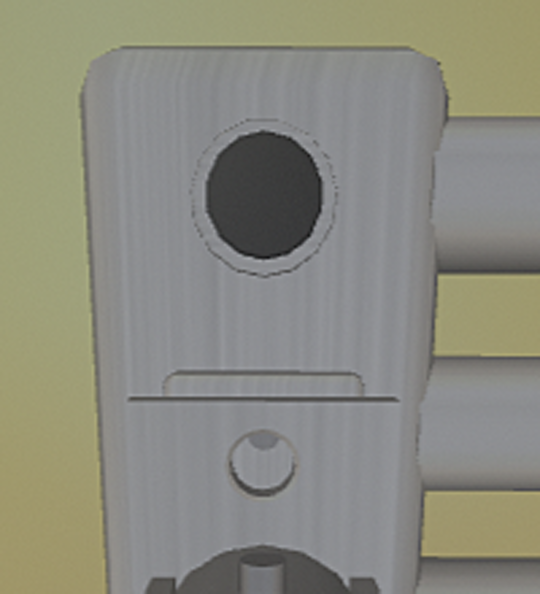

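Call:
servo_tool(increments=[[0,0,0,0.01,0,0.2,1],[0,0,0,0,0,0.2,1],[0,0,0,0,0,0.18,1],[0,0,0,0,0,0,1],[0,0,0,0,0,0,1],[0,0,0,0,0,0,1],[0,0,0,0,0,0,1],[0,0,0,0,0,0,1]])

```text
clock: 16.67
position: [542.9, -177.7, 128.6]
tcp_rot: [0.015, 1.0, -0.0, 0.0]
wrist_force: [0.5, 0.0, -4.0]
opening: 45.8
grasp_force: 52.8
```

```bash
python3 - <<'E'
from h import *
i=vision.camera("wrist");c=cam("wrist"); s=monitor.read_state();print(s["position"],s["wrist_force"])
print(proj(c,(503.8,-175.9,82)),[proj(c,s["position"]+[-39.2,1.2,-28])])
cv2.imwrite("pics/o2.png",cv2.resize(i[120:220,180:340],None,fx=4,fy=4,interpolation=cv2.INTER_CUBIC))
E
```

```text
[ 542.87995795 -177.71174662  128.47000915] [ 0.82597251  0.41170564 -3.35672007]
[258.58788544 165.85473596] [array([257.69215803, 171.54759888])]
```

View pics/o2.png

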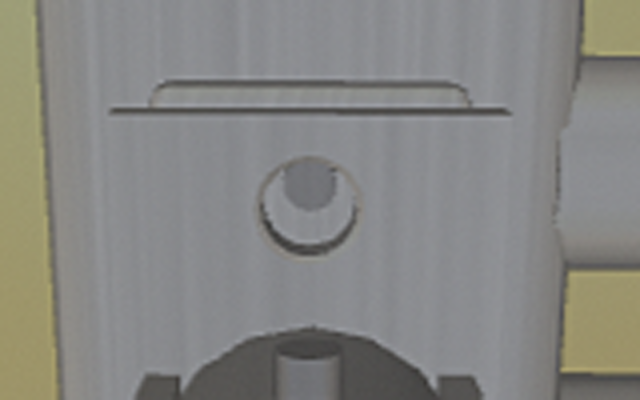

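```bash
python3 -c "
from h import *
print(order.close_job())"
```

```text
the job is handed in; nothing more can be done
None
```

Both plugs are pushed fully home. The throttle body is held in the gripper about 10 mm above the stud tips, by my measurements level and centred to within 1–2 mm. The job is handed in; it returned no verdict.

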